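# Cover the staining dish with the lid from the drying rack

## Robot

A 6-joint arm with a two-finger parallel gripper is mounted at the origin on the work surface. World frame = base frame: x ahead of the robot, y to its left, z up, the work surface at z = 0. Lengths are in m, angles in degrees, forces in N, time in s.
With the tool pointing down it reaches from about 0.4 to 0.825 m from the base axis. Payload 7 kg.
Tool frame: the origin (TCP) lies between the finger pads; the fingertips stand 11 mm ahead of it and the grasp point (between the pads) lies 8 mm behind it; z points along the fingers, y is the direction in which the jaws open and shut (so a half turn about z gives the same grasp; the last joint's range is limited). The gripper opens to 88 mm and grips with 3 to 60 N. Pads are 19 mm wide; open, the fingers measure 130 mm over their backs; the gripper's body (78 mm by 193 mm) begins 47 mm behind the grasp point.
Start: joints at [-52.191, 20.546, 0.682, 0, -70.136, -16.507], TCP at [0.245, -0.629, 0.238] pointing down, gripper open.
Joint ranges: [-176.03, 176.03], [-82.01, 121.73], [-58.28, 71.71], [-173.87, 95.51], [-174.79, -0.11], [-173.66, 173.66]. Speed limits (degrees/s): [136.94, 136.94, 172.46, 180, 180, 180].

## Interface

Orientations are given as [roll, pitch, yaw] about the fixed x, y, z axes, in that order (R = Rz(yaw) Ry(pitch) Rx(roll)).
In Python, from plant import r gives the robot as it stands.
- The arm moves only by the shell command python3 -m inch 'ROWS' [OPENING] [FORCE]. ROWS is JSON, a list of rows, each an object of numbers: "x", "y", "z": the shift along the tool's x, y, z as a fraction of full scale; "yaw": the turn about the tool's z as a fraction of full scale. In form: [{"x": .., "y": .., "z": .., "yaw": ..}, ...]. A call has 1 to 5 rows; each row shifts and turns the pose as measured when the row begins, along the tool's axes as they then stand; what a row does not reach is not made up. Full scale, the value 1, is 0.025 m for a shift and 4 degrees for a turn. A row lasts 1/12 s, in which the tool goes at most 41.7 mm and 7.16 degrees, less where a joint would pass 70% of its speed; a pose out of reach is approached as far as the arm can. A call with a number of a shift or a turn outside -1 to 1 is refused whole. A call with a gripper value outside its range is refused whole. OPENING is the opening, from -1 (shut) to 1 (fully open), set as the call begins (- or left out, the last holds). The fingers move at their own pace and stop on an object; FORCE is the grip in N (left out, the last holds). Time passes only in rows, so rows that do not move let the fingers close. It gives the time, the measured TCP pose, the force and the opening at its end, in the units of the state.
- r.get_state(): the state, without advancing time (a new reading comes with each control period).
- r.capture(name): name is "scene" or "top" or "wrist"; returns (picture, depth): 400x640x3 uint8, red, green, blue; 400x640 float32, m along the optical axis (not along the pixel's ray), 0 where there is no reading.
- r.camera_info(name): a dict with "mtx" (3x3 intrinsics, pixels), "k1" (the pictures are not rectified: a ray, as slopes to the right and down, at radius r is drawn at 1 + k1 r^2 times it, then the intrinsics apply), "pose" (4x4, takes a point from camera to world coordinates). Camera axes: x right, y down, z forward; pixel columns grow to the right and rows downward; lengths in m; the calibration is good to about 2 mm. A picture is of the moment at which its call begins: read the wrist's pose just before it. camera_info takes no time and is no camera call; for the wrist camera it gives the pose at the moment of the call.
- r.close_job(): hands the job in, once; it reports no verdict.
The state is a dict: "time_s": time; "joints": joint angles; "qd": joint speeds; "joint_torque": joint torques, N m; "tcp_pos": TCP position; "eef_rot": TCP orientation; "contact_force": force on the tool from outside, world axes, zero at the start; "moment": the same for the moment, N m; "gripper_width": finger opening in m.
Only numpy, scipy, OpenCV 4.12 (cv2) and the standard library are available. Lean on these libraries where they do the work, as an engineer would, in place of code of your own. Each camera call takes 0.05 s, during which the arm holds its last target. There are 200 camera calls.

## Task

Take the wider of the two rectangular lids (the one that stands taller) out of the drying rack, lay it down flat on the bench with its grip bar up and let go, then pick it up afresh and set it gently on the open staining dish that stands with some slack in the steel tray, so that it sits fully home, square and level on the rim. Leave the other lid and all the other loose things where they are.

Things in the scene. Friction and masses are not known exactly. Their poses are not given: they have to be found in the camera images.
- lid: The lid to use: white plate 98 (its x) x 122 (its y) x 5 mm, 0.1 to 0.2 kg. Origin: centre of the plate's underside, the face that rests on the rim. z points out of the plate on the grip bar's side. Underneath, centred, a solid plug enters the dish: 81 x 105 mm and 6 mm deep, its edges hardly rounded; an 8.5 mm margin of bare plate runs all round. Flat on the bench its origin is 6 mm up.
- lid_bar (a point): Top centre of the lid's grip bar, 31 mm above the lid's origin along its z; axes as the lid's. The bar is 14 mm wide in x, 40 mm long in y and 26 mm high, in the middle of the plate's upper face.
- lid_edge (a point): Middle of the lid's -x edge, half way through the plate's 5 mm; axes as the lid's. At the start the lid stands in the rack on its other (+x) edge, so this is its top, 106 mm above the bench; its z (the bar's side) is level and points away from the robot within 0.35 rad. Lifted 65 mm straight up the lid is clear of the rack.
- narrow_lid: The other lid in the rack, not to be used: same build but 70 mm instead of 98 mm in x (plug 53 mm), standing 78 mm above the bench. Origin and axes as for the wide lid.
- rack: Fixed steel drying rack, base 120 (x) x 146 (y) x 8 mm, origin under its centre. At each y end a wall and guide posts up to 68 mm above the bench form two slots, at x = -34 and +34 mm, that hold the lids by their bare side margins with 1.5 to 2 mm play. Which lid is in which slot varies, and the rack may stand left or right, the dish on the other side.
- tray: Fixed steel tray, outside 105 (x) x 148 (y) x 20 mm, origin under its centre, z up. In it stands the dish to cover: open, white, 94 (x) x 118 (y) x 70 mm, walls 5 mm, inside 84 x 108 mm, so the lid's plug has 1.5 mm of play on every side. The bench between tray and rack, straight ahead of the robot (0.47 to 0.64 m from its axis), is free for laying the lid down.
- rim_mid (a point): Point above the tray's centre at the height of the wide dish's rim, 75 mm above the bench; axes as the tray's. The dish is square in the tray and centred in x, but stands anywhere within 10 mm either way along y, which is not measured: find it by touch or sight. It stays put under a light touch and slides along y if pushed with over 5 N. The lid fits either way round; home, its origin is at rim height.
- narrow_dish: Narrower open dish, 66 x 118 x 60 mm, not to be covered. Origin at the centre of its underside.
- bottle: Glass bottle, 68 mm diameter, 150 mm tall, origin under its centre.
- trough: White reagent trough, 75 x 130 x 35 mm, origin under its centre.
- beaker: Beaker, 70 mm diameter, 90 mm tall, origin under its centre.
- tip_box: Tip box, 85 x 120 x 76 mm, origin under its centre.
- pipette: Eight-channel pipette lying flat, about 230 mm long with its handle to -x, 105 mm wide at the head, up to 27 mm high; origin under the middle of its head.
- jar: Small white jar, 44 mm diameter, 50 mm tall, origin under its centre.
Mind the look-alikes: they are no part of the job. Leave any green or turquoise look-alike of the lid alone.

How it is judged (in metres and radians):
On the way:
1. the wide lid lies flat on the bench, grip bar up, let go and at rest (height (world z) of lid below 0.012 m and angle between lid's own z axis and vertical below 0.06 rad and linear speed of lid below 0.02 m/s and contact force between lid and the fingers below 0.05 N), for 0.3 s.
At the end, for the whole second after the job is handed in: The wide lid rests on the wide dish in the tray, bar up: origin within 2 mm of rim height, within 5 mm of the tray's centre line in x and 15 mm in y, level to 0.03 rad, square to 0.07 rad, at rest. Narrow lid within 25 mm, all other listed loose things within 30 mm of where they stood (z of lid in the frame of rim_mid between -0.003 and 0.002 m and x of lid in the frame of rim_mid between -0.005 and 0.005 m and y of lid in the frame of rim_mid between -0.015 and 0.015 m and angle between lid's own z axis and vertical below 0.03 rad and angle between the x axis of lid and the x axis of tray, either way round below 0.07 rad and contact force between lid and tray above 0.2 N and linear speed of lid below 0.01 m/s and distance of narrow_lid from where it was at the start of the episode below 0.025 m and distance of each of narrow_dish, bottle, trough, beaker, tip_box, pipette, jar from where it was at the start of the episode below 0.03 m); the robot touches nothing.
It fails at once if the lid pressed or dropped on the dish with more than 80 N (contact force between lid and tray above 80 N).
It fails at once if the narrow lid moved more than 25 mm, or another listed loose thing more than 30 mm, from where it stood (distance of narrow_lid from where it was at the start of the episode above 0.025 m or distance of any of narrow_dish, bottle, trough, beaker, tip_box, pipette, jar from where it was at the start of the episode above 0.03 m).
It also fails if it takes over 67 s, if anything falls off the work surface, if the arm or the gripper's body presses on something with over 40 N, if the wrist force passes 120 N, or if a joint passes its speed limit or range.

## Working session

There is one attempt and no reset: what is moved stays moved. The work goes in short steps, Python scripts to look and compute and a shell command to move; the robot and the scene stay as the last step left them, time stands still between calls to the robot, and variables do not carry over. Pictures are saved under pics/ and viewed, about 8 in all and at most 12, crops included, and the job is handed in when it is done.

```bash
ls; mkdir -p pics
cat > h.py <<'E'
import numpy as np,cv2
from plant import r
def grab(n):
    info=r.camera_info(n); im,d=r.capture(n); return im,d,info
def cloud(d,info):
    K=np.array(info["mtx"]);k1=info["k1"];T=np.array(info["pose"])
    h,w=d.shape;u,v=np.meshgrid(np.arange(w),np.arange(h))
    p=cv2.undistortPoints(np.stack([u,v],-1).reshape(-1,1,2).astype(float),K,np.array([k1,0,0,0.])).reshape(h,w,2)
    P=np.dstack([p*d[...,None],d]); W=P@T[:3,:3].T+T[:3,3]; W[d==0]=np.nan
    return W
E
python3 - <<'E'
from h import *
for n in ("scene","top"):
    im,d,i=grab(n); cv2.imwrite(f"pics/{n}0.png",im[...,::-1]); np.savez(f"{n}0.npz",im=im,d=d,W=cloud(d,i)); print(n,np.round(i["pose"],3).tolist(),i["k1"],i["mtx"])
print(r.get_state())
E
```

```text
pics
scene [[-0.784, 0.424, -0.453, 1.083], [0.62, 0.531, -0.577, 0.694], [-0.004, -0.734, -0.679, 0.859], [0.0, 0.0, 0.0, 1.0]] -0.0005706960810098631 [[416.23205451   0.         316.2871037 ]
 [  0.         416.23205451 201.81804536]
 [  0.           0.           1.        ]]
top [[0.024, -0.998, 0.051, 0.487], [-1.0, -0.024, -0.005, 0.007], [0.007, -0.051, -0.999, 1.348], [0.0, 0.0, 0.0, 1.0]] -0.06056705046114077 [[384.16644848   0.         319.19387061]
 [  0.         384.16644848 198.0026606 ]
 [  0.           0.           1.        ]]
{'time_s': 0.1, 'joints': array([-5.21894479e+01,  2.05902845e+01,  6.38753763e-01, -1.80524668e-02,
       -7.01373420e+01, -1.65066079e+01]), 'qd': array([-0.01355205,  0.05147813,  0.05098925, -0.00236452, -0.06769126,
       -0.03376948]), 'joint_torque': array([-2.10372171e-03, -5.84161985e+01,  2.93754065e+01,  7.01533735e+00,
        1.03006806e-02, -6.61772742e-05]), 'tcp_pos': array([ 0.2450525 , -0.62848284,  0.23668   ]), 'eef_rot': array([ 1.79909968e+02, -8.98167700e-03, -1.58702195e+02]), 'contact_force': array([-0.60798481,  0.3485374 , -0.47530388]), 'moment': array([-0.00366705,  0.02451249, -0.02558566]), 'gripper_width': 0.08764229349067583}
```

View pics/top0.png

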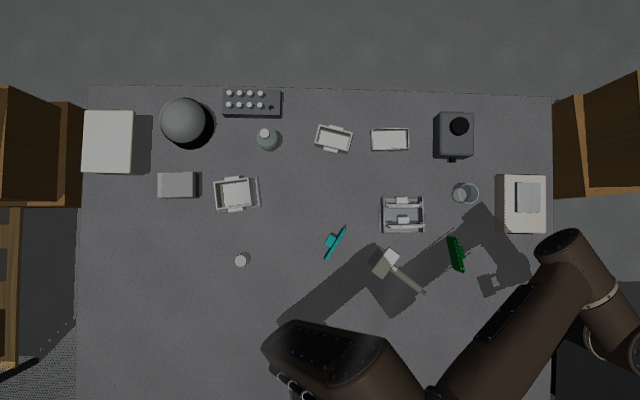

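View pics/scene0.png

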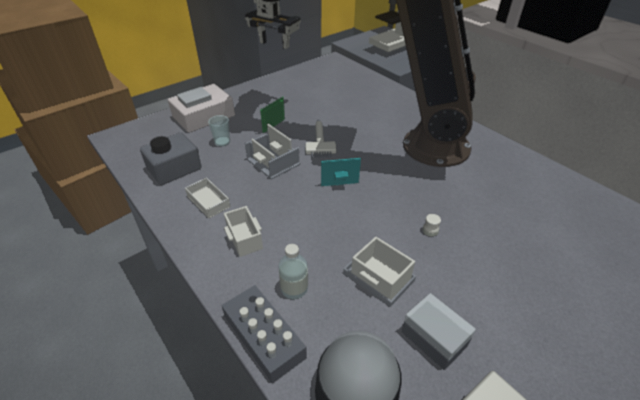

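Top view: the rack is at (402,215) and the tray with the dish at (237,194). Lid candidates are the two white lids in the rack (rows about 203 and 224). The look-alikes are turquoise (335,242), green (456,254), the narrow dish (333,138) and the trough (390,139). Next I measure the rack and the tray.

Run:
```python
from h import *
z=np.load("top0.npz");W=z["W"];im=z["im"]
c=cv2.resize(im[185:245,365:440],None,fx=5,fy=5,interpolation=cv2.INTER_CUBIC)
c2=cv2.resize(im[165:225,200:275],None,fx=5,fy=5,interpolation=cv2.INTER_CUBIC)
cv2.imwrite("pics/crop.png",np.hstack([c,c2])[...,::-1])
def box(m,name):
    p=W[m]; 
    rect=cv2.minAreaRect(p[:,:2].astype(np.float32)*1000)
    print(name,len(p),np.round(rect[0],1),np.round(rect[1],1),round(rect[2],1),"zmed",np.round(np.nanmedian(p[:,2]),4),np.round(p[:,2].max(),4))
X,Y,Z=W[...,0],W[...,1],W[...,2]
v,u=np.indices(Z.shape)
R=(u>370)&(u<435)&(v>185)&(v<245); T=(u>205)&(u<270)&(v>165)&(v<225)
print("bench z",np.nanmedian(Z[(u>280)&(u<320)&(v>170)&(v<210)]))
for n,M in(("rack",R),("tray",T)):
    for lo,hi in((.004,.2),(.012,.03),(.04,.06),(.055,.2),(.062,.082),(.085,.2)):
        m=M&(Z>lo)&(Z<hi)
        if m.sum()>5: box(m,(n,lo,hi))
np.set_printoptions(linewidth=250)
print((Z[190:240,380:426:3]*1000).round())
```

```text
bench z 0.00019067284690854613
('rack', 0.004, 0.2) 1559 [ 502.9 -294.3] [203.4 223.2] 1.0 zmed 0.0166 0.1109
('rack', 0.012, 0.03) 105 [ 502.6 -279.2] [114.3 134.7] 2.6 zmed 0.0171 0.0299
('rack', 0.04, 0.06) 178 [ 505.  -280.2] [117.5 132.3] 2.6 zmed 0.0495 0.06
('rack', 0.055, 0.2) 533 [ 504.  -282.7] [114.2 137.4] 2.6 zmed 0.0685 0.1109
('rack', 0.062, 0.082) 346 [ 504.  -282.7] [114.1 137.4] 2.6 zmed 0.0675 0.0819
('rack', 0.085, 0.2) 124 [ 467.7 -283.3] [ 10.  117.3] 1.3 zmed 0.0999 0.1109
('tray', 0.004, 0.2) 1584 [559.4 287.3] [204.8 222.8] 1.7 zmed 0.0125 0.0831
('tray', 0.012, 0.03) 339 [561.9 283.7] [101.9 148.6] 8.4 zmed 0.015 0.0294
('tray', 0.04, 0.06) 185 [561.4 288.7] [115.1 116.2] 8.4 zmed 0.0547 0.06
('tray', 0.055, 0.2) 350 [560.8 290.1] [115.4 120.1] 8.2 zmed 0.0721 0.0831
('tray', 0.062, 0.082) 248 [561.1 290.2] [106.1 120.1] 8.2 zmed 0.0748 0.0818
[[ -3.   3.  -2.  -2.   0.   1.  -1.   1.  -0.  -1.   6.  -5.   4.   1.  -1.   1.]
 [ -1.  -1.   1.  -2.   1.   4.  -1.  -0.  -5.   5.   3.  -4.  -3.  -1.  -3.   2.]
 [ -2.  -0.  -6.   1.   6.   5.  -0.   4.  -5.  -0. 
[... 3232 characters left out ...]
 11.   6.   5.   8.  21.  60.  -2.]
 [  5.  49.  -3.   1.  -2.   3.   4.  -3.  -3.   1.  -2.  -4.  -4.   2.  -1.  -4.]
 [ -3.  -1.   4.   6.  -2.   3.   1.   2.   1.  -5.  -3.   1.   1.   3.   0.  -5.]
 [ -2.  -1.  -3.  -3.  -0.   1.  -1.   3.   3.  -1.   3.  -1.   1.  -4.  -1.  -2.]
 [ -1.   4.   0.  -1.   1.  -0.   1.  -2.   4.  -4.   3.   0.  -0.   6.  -0.  -0.]
 [ -2.   4.   2.  -1.  -1.  -6.  -1.  -2.   1.  -5.  -0.  -1.  -4.  -0.  -5.   1.]
 [ -1.  -4.  -2.  -3.  -4.  -2.  -4.   5.   3.   2.  -7.   0.  -5.   6.   5.  -3.]
 [ -2.  -1.   0.  -4.  -2.   1.   0.   2.   1.  -0.  -8.  -0.  -1.  -3.  -2.   0.]
 [  0.   2.  -1.  -7.   1.   2.  -3.  -4.   1.  -5.   3.   2.  -1.  -1.  -1.   2.]]
```

View pics/crop.png

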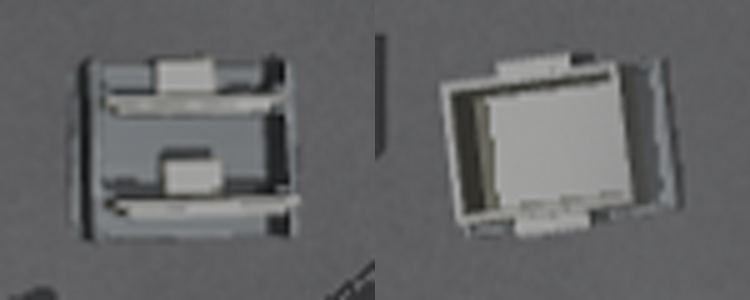

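The wide lid (106 mm high) is in the slot nearer the robot at about (0.468,-0.283), yaw about 2.6°, bar facing +x. The crop confirms the narrow lid is the far one, 78 mm high. The tool can only turn about its own z. My plan is to pinch the lid's top edge with the jaws along world x, lift it and stand it on the bench. Then I'll ease it down toward the robot over one finger, and re-grip it by the bar.

```bash
cat > go.py <<'E'
import sys
from h import *
def rep(*t):
    s=r.get_state();p=np.array(s["tcp_pos"]);a=np.array(s["eef_rot"])
    from scipy.spatial.transform import Rotation as Ro
    R=Ro.from_euler("xyz",a,degrees=True).as_matrix()
    print("t",round(s["time_s"],2),"tcp",p.round(4),"rot",a.round(2),"F",np.round(s["contact_force"],2),"w",round(s["gripper_width"],4))
    if t:
        d=R.T@(np.array(t[:3])-p)/.025; dy=-((t[3]-a[2]+180)%360-180)/4 if len(t)>3 else 0
        print("units x y z yaw",d.round(2),round(dy,2))
if __name__=="__main__": rep(*map(float,sys.argv[1:]))
E
R5='[]'
python3 -m inch '[{"yaw":-1},{"yaw":-1},{"yaw":-1},{"yaw":-1},{"yaw":-1}]' -0.1 
python3 -m inch '[{"yaw":-1},{"yaw":-1},{"yaw":-1},{"yaw":-1},{"yaw":-1}]'
python3 -m inch '[{"yaw":-1},{"yaw":-1},{"yaw":-1},{"yaw":-1},{"yaw":-1}]'
python3 go.py 0.47 -0.283 0.237 -87.4
```

```text
t 0.1 tcp [ 0.2451 -0.6285  0.2367] rot [ 1.7991e+02 -1.0000e-02 -1.5870e+02] F [-0.61  0.35 -0.48] w 0.0876
units x y z yaw [-13.4    9.61   0.  ] -17.83validation failed for argument at $[0]...
validation failed for argument at $[0]...
validation failed for argument at $[0]...
```

```bash
python3 -m inch '[{"x":0,"y":0,"z":0,"yaw":-1},{"x":0,"y":0,"z":0,"yaw":-1},{"x":0,"y":0,"z":0,"yaw":-1},{"x":0,"y":0,"z":0,"yaw":-1},{"x":0,"y":0,"z":0,"yaw":-1}]' -0.1 
python3 -m inch '[{"x":0,"y":0,"z":0,"yaw":-1},{"x":0,"y":0,"z":0,"yaw":-1},{"x":0,"y":0,"z":0,"yaw":-1},{"x":0,"y":0,"z":0,"yaw":-1},{"x":0,"y":0,"z":0,"yaw":-1}]'
python3 -m inch '[{"x":0,"y":0,"z":0,"yaw":-1},{"x":0,"y":0,"z":0,"yaw":-1},{"x":0,"y":0,"z":0,"yaw":-1},{"x":0,"y":0,"z":0,"yaw":-1},{"x":0,"y":0,"z":0,"yaw":-1}]'
python3 go.py 0.47 -0.283 0.237 -87.4
```

```text
time_s: 0.52
tcp_pos: [0.2445, -0.6272, 0.2338]
eef_rot: [179.6, 0.1, -138.0]
contact_force: [1.3, 0.7, -0.1]
gripper_width: 0.06
time_s: 0.93
tcp_pos: [0.2439, -0.6259, 0.2308]
eef_rot: [179.4, 0.4, -117.0]
contact_force: [0.8, -0.1, -0.3]
gripper_width: 0.0394
time_s: 1.35
tcp_pos: [0.2434, -0.6245, 0.2278]
eef_rot: [179.5, 0.8, -96.0]
contact_force: [-0.6, 0.0, 0.3]
gripper_width: 0.0394
t 1.35 tcp [ 0.2434 -0.6245  0.2278] rot [179.47   0.84 -95.97] F [-0.61  0.01  0.31] w 0.0394
units x y z yaw [-14.53  -7.59  -0.23] -2.14
```

```bash
python3 -m inch '[{"x":-1,"y":-0.5,"z":-0.02,"yaw":-1},{"x":-1,"y":-0.5,"z":-0.02,"yaw":-1},{"x":-1,"y":-0.5,"z":-0.02,"yaw":0},{"x":-1,"y":-0.5,"z":-0.02,"yaw":0},{"x":-1,"y":-0.5,"z":-0.02,"yaw":0}]'
python3 -m inch '[{"x":-1,"y":-0.5,"z":-0.02,"yaw":0},{"x":-1,"y":-0.5,"z":-0.02,"yaw":0},{"x":-1,"y":-0.5,"z":-0.02,"yaw":0},{"x":-1,"y":-0.5,"z":-0.02,"yaw":0},{"x":-1,"y":-0.5,"z":-0.02,"yaw":0}]'
python3 go.py 0.47 -0.283 0.237 -87.4
```

```text
time_s: 1.77
tcp_pos: [0.3042, -0.4983, 0.2267]
eef_rot: [179.3, 1.2, -87.7]
contact_force: [1.2, -0.4, -0.4]
gripper_width: 0.0393
time_s: 2.18
tcp_pos: [0.3623, -0.3636, 0.2294]
eef_rot: [179.1, 1.4, -87.7]
contact_force: [0.5, 0.4, -0.3]
gripper_width: 0.0396
t 2.18 tcp [ 0.3623 -0.3636  0.2294] rot [179.15   1.39 -87.74] F [ 0.48  0.45 -0.32] w 0.0396
units x y z yaw [-3.06 -4.43 -0.3 ] -0.09
```

```bash
python3 -m inch '[{"x":-0.65,"y":-0.92,"z":0,"yaw":0},{"x":-0.65,"y":-0.92,"z":0,"yaw":0},{"x":-0.65,"y":-0.92,"z":0,"yaw":0},{"x":-0.55,"y":-0.92,"z":0,"yaw":0},{"x":-0.5,"y":-0.8,"z":0,"yaw":0}]'
python3 go.py 0.47 -0.283 0.187 -87.4
python3 - <<'E'
from h import *
im,d,i=grab("wrist"); W=cloud(d,i); np.savez("w1.npz",im=im,d=d,W=W); cv2.imwrite("pics/w1.png",im[...,::-1])
Z=W[...,2]; m=(Z>.085)&(Z<.13)&(np.abs(W[...,1]+.283)<.09)&(abs(W[...,0]-.47)<.03)
p=W[m]; print(m.sum(), np.round(cv2.minAreaRect((p[:,:2]*1000).astype(np.float32)),1) if 0 else cv2.minAreaRect((p[:,:2]*1000).astype(np.float32)), p[:,2].max())
import go; go.rep()
E
```

```text
time_s: 2.6
tcp_pos: [0.4727, -0.2765, 0.2302]
eef_rot: [179.2, 1.5, -87.7]
contact_force: [1.0, 0.2, -0.3]
gripper_width: 0.0395
t 2.6 tcp [ 0.4727 -0.2765  0.2302] rot [179.18   1.46 -87.7 ] F [ 1.    0.16 -0.32] w 0.0395
units x y z yaw [0.3  0.09 1.72] -0.08
1309 ((465.42327880859375, -288.44256591796875), (10.945243835449219, 120.8697280883789), 2.976719617843628) 0.10629261537188855
t 2.65 tcp [ 0.4756 -0.2751  0.2299] rot [179.23   1.46 -87.63] F [3.77 0.88 2.09] w 0.0397
```

View pics/w1.png

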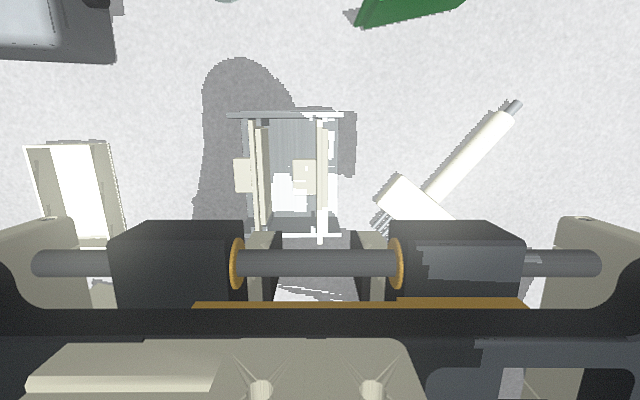

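The wrist view shows the wide lid's edge at column 322, between the open fingers at (260) and (375), and the narrow lid at column 262. Going down on the wide one.

```bash
python3 go.py 0.467 -0.286 0.089 -87.2
python3 -m inch '[{"x":0.2,"y":0.15,"z":1,"yaw":0},{"x":0.2,"y":0.15,"z":1,"yaw":0},{"x":0.1,"y":0.1,"z":1,"yaw":0},{"x":0.1,"y":0,"z":1,"yaw":0},{"x":0,"y":0,"z":0.5,"yaw":0}]'
python3 go.py 0.467 -0.286 0.089 -87.2
```

```text
t 2.65 tcp [ 0.4756 -0.2751  0.2299] rot [179.23   1.46 -87.63] F [3.77 0.88 2.09] w 0.0397
units x y z yaw [0.57 0.29 5.63] -0.11
time_s: 3.07
tcp_pos: [0.4694, -0.2862, 0.1159]
eef_rot: [179.6, 1.3, -87.3]
contact_force: [-1.0, 0.2, -0.0]
gripper_width: 0.0392
t 3.07 tcp [ 0.4694 -0.2862  0.1159] rot [179.63   1.33 -87.27] F [-1.05  0.22 -0.04] w 0.0392
units x y z yaw [0.01 0.09 1.08] -0.02
```

```bash
python3 -m inch '[{"x":0.02,"y":0.1,"z":0.6,"yaw":0},{"x":0,"y":0,"z":0.4,"yaw":0}]'
python3 -m inch '[{"x":0,"y":0,"z":0,"yaw":0},{"x":0,"y":0,"z":0,"yaw":0},{"x":0,"y":0,"z":0,"yaw":0},{"x":0,"y":0,"z":0,"yaw":0}]' -1 25
python3 go.py
```

```text
time_s: 3.23
tcp_pos: [0.4651, -0.2859, 0.0878]
eef_rot: [179.4, 1.4, -87.3]
contact_force: [-0.3, 0.6, 0.0]
gripper_width: 0.0395
time_s: 3.57
tcp_pos: [0.4643, -0.2858, 0.0864]
eef_rot: [179.2, 1.5, -87.3]
contact_force: [-0.3, -0.1, 0.2]
gripper_width: 0.018
t 3.57 tcp [ 0.4643 -0.2858  0.0864] rot [179.23   1.45 -87.3 ] F [-0.3  -0.09  0.18] w 0.018
```

```bash
python3 -m inch '[{"x":0,"y":0,"z":-0.02,"yaw":0},{"x":0,"y":0,"z":-0.02,"yaw":0},{"x":0,"y":0,"z":-0.02,"yaw":0}]'
python3 go.py
```

```text
time_s: 3.82
tcp_pos: [0.4655, -0.286, 0.09]
eef_rot: [179.4, 1.4, -87.3]
contact_force: [-0.0, -0.7, -1.2]
gripper_width: 0.0107
t 3.82 tcp [ 0.4655 -0.286   0.09  ] rot [179.41   1.4  -87.29] F [-0.05 -0.75 -1.19] w 0.0107
```

```bash
python3 -m inch '[{"x":0,"y":0,"z":-0.3,"yaw":0},{"x":0,"y":0,"z":-0.7,"yaw":0},{"x":0,"y":0,"z":-1,"yaw":0},{"x":0,"y":0,"z":-1,"yaw":0},{"x":0,"y":0,"z":-1,"yaw":0}]'
python3 go.py 0.56 -0.02 0.17 -87.3
```

```text
time_s: 4.23
tcp_pos: [0.4646, -0.2871, 0.1907]
eef_rot: [179.1, 1.6, -87.4]
contact_force: [0.1, 0.1, -2.1]
gripper_width: 0.0106
t 4.23 tcp [ 0.4646 -0.2871  0.1907] rot [179.05   1.61 -87.35] F [ 0.15  0.15 -2.12] w 0.0106
units x y z yaw [-10.47  -4.32   1.05] -0.01
```

Lifted clear with the grip at 10.7 mm. Carrying the lid to the free bench.

```bash
python3 -m inch '[{"x":-0.5,"y":-0.25,"z":0,"yaw":0},{"x":-1,"y":-0.4,"z":0,"yaw":0},{"x":-1,"y":-0.4,"z":0,"yaw":0},{"x":-1,"y":-0.4,"z":0,"yaw":0},{"x":-1,"y":-0.4,"z":0,"yaw":0}]'
python3 -m inch '[{"x":-1,"y":-0.4,"z":0,"yaw":0},{"x":-1,"y":-0.4,"z":0,"yaw":0},{"x":-1,"y":-0.4,"z":0,"yaw":0},{"x":-1,"y":-0.4,"z":0,"yaw":0},{"x":-0.6,"y":-0.3,"z":0,"yaw":0}]'
python3 go.py 0.60 0.05 0.11 -87.3
```

```text
time_s: 4.65
tcp_pos: [0.5086, -0.1742, 0.205]
eef_rot: [179.9, 1.3, -87.7]
contact_force: [-0.2, -0.2, -1.4]
gripper_width: 0.0106
time_s: 5.07
tcp_pos: [0.5526, -0.0502, 0.2126]
eef_rot: [-179.9, 1.4, -87.7]
contact_force: [0.3, -1.0, -1.9]
gripper_width: 0.0108
t 5.07 tcp [ 0.5526 -0.0502  0.2126] rot [-179.87    1.36  -87.68] F [ 0.25 -0.99 -1.89] w 0.0108
units x y z yaw [-3.83 -2.05  4.2 ] -0.1
```

```bash
python3 -m inch '[{"x":-0.9,"y":-0.45,"z":0.5,"yaw":0},{"x":-0.9,"y":-0.45,"z":0.9,"yaw":0},{"x":-0.8,"y":-0.45,"z":0.9,"yaw":0},{"x":-0.6,"y":-0.4,"z":0.9,"yaw":0},{"x":0,"y":0,"z":0.5,"yaw":0}]'
python3 go.py 0.60 0.05 0.09 -87.3
```

```text
time_s: 5.48
tcp_pos: [0.5995, 0.0421, 0.1285]
eef_rot: [-179.0, 1.5, -87.4]
contact_force: [0.8, -0.7, -2.5]
gripper_width: 0.011
t 5.48 tcp [0.5995 0.0421 0.1285] rot [-179.04    1.52  -87.43] F [ 0.8  -0.72 -2.49] w 0.011
units x y z yaw [-0.27 -0.01  1.55] -0.03
```

```bash
python3 -m inch '[{"x":0,"y":0,"z":0.7,"yaw":0},{"x":0,"y":0,"z":0.5,"yaw":0},{"x":0,"y":0,"z":0.2,"yaw":0}]'
python3 -m inch '[{"x":0,"y":0,"z":0.1,"yaw":0},{"x":0,"y":0,"z":0.05,"yaw":0}]'
python3 go.py
```

```text
time_s: 5.73
tcp_pos: [0.5998, 0.0451, 0.0914]
eef_rot: [-179.2, 1.5, -87.3]
contact_force: [-0.5, 0.4, -1.2]
gripper_width: 0.0107
time_s: 5.9
tcp_pos: [0.5994, 0.0452, 0.0873]
eef_rot: [-179.2, 1.5, -87.3]
contact_force: [-0.7, -0.9, -1.3]
gripper_width: 0.0104
t 5.9 tcp [0.5994 0.0452 0.0873] rot [-179.24    1.46  -87.27] F [-0.74 -0.9  -1.33] w 0.0104
```

```bash
python3 -m inch '[{"x":0,"y":0,"z":0.12,"yaw":0},{"x":0,"y":0,"z":0.06,"yaw":0}]'
python3 -m inch '[{"x":0,"y":0,"z":0.06,"yaw":0},{"x":0,"y":0,"z":0.04,"yaw":0}]'
python3 go.py
```

```text
time_s: 6.07
tcp_pos: [0.6003, 0.0452, 0.0843]
eef_rot: [-179.1, 1.5, -87.3]
contact_force: [-0.7, -0.5, -1.4]
gripper_width: 0.0109
time_s: 6.23
tcp_pos: [0.601, 0.0452, 0.083]
eef_rot: [-179.0, 1.5, -87.3]
contact_force: [-0.1, -0.0, -1.7]
gripper_width: 0.0107
t 6.23 tcp [0.601  0.0452 0.083 ] rot [-178.99    1.52  -87.29] F [-0.06 -0.02 -1.71] w 0.0107
```

```bash
python3 -m inch '[{"x":0,"y":0,"z":0.08,"yaw":0},{"x":0,"y":0,"z":0.06,"yaw":0}]'
python3 -m inch '[{"x":0,"y":0,"z":0,"yaw":0},{"x":0,"y":0,"z":0,"yaw":0},{"x":0,"y":0.1,"z":0,"yaw":0},{"x":0,"y":0.2,"z":0,"yaw":0},{"x":0,"y":0.3,"z":0,"yaw":0}]' -0.4
python3 go.py
```

```text
time_s: 6.4
tcp_pos: [0.6016, 0.0452, 0.0803]
eef_rot: [-178.9, 1.5, -87.3]
contact_force: [0.6, 0.2, -1.7]
gripper_width: 0.0106
time_s: 6.82
tcp_pos: [0.5877, 0.0447, 0.0807]
eef_rot: [-178.7, 1.6, -87.3]
contact_force: [-0.1, 0.5, 0.1]
gripper_width: 0.026
t 6.82 tcp [0.5877 0.0447 0.0807] rot [-178.74    1.55  -87.29] F [-0.09  0.46  0.07] w 0.026
```

```bash
python3 -m inch '[{"x":0,"y":0.3,"z":0,"yaw":0},{"x":0,"y":0.3,"z":0,"yaw":0},{"x":0,"y":0.2,"z":0,"yaw":0}]'
python3 - <<'E'
from h import *
import go
im,d,i=grab("scene"); cv2.imwrite("pics/s1.png",cv2.resize(im[80:260,200:460],None,fx=3,fy=3)[...,::-1]); go.rep()
E
```

```text
time_s: 7.07
tcp_pos: [0.5643, 0.0434, 0.0801]
eef_rot: [-178.8, 1.6, -87.3]
contact_force: [-0.9, 0.6, 0.1]
gripper_width: 0.0262
t 7.12 tcp [0.5634 0.0433 0.0801] rot [-178.83    1.56  -87.31] F [-3.09  0.85 -0.74] w 0.0264
```

View pics/s1.png

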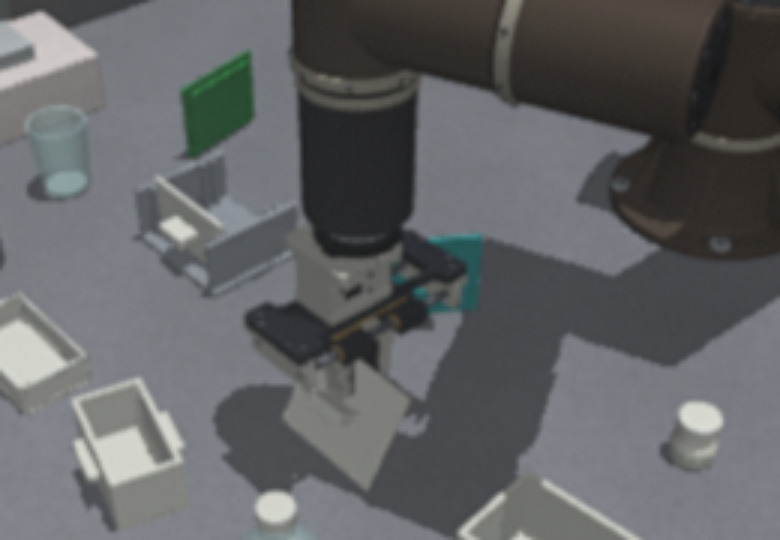

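The lid leans on the -x finger with its bar side up. I'll open the jaws while keeping that finger in place, then lower the hand and draw back so the lid slides down the finger.

```bash
python3 -m inch '[{"x":0,"y":-0.08,"z":0,"yaw":0},{"x":0,"y":-0.1,"z":0,"yaw":0},{"x":0,"y":-0.1,"z":0,"yaw":0},{"x":0,"y":-0.1,"z":0,"yaw":0},{"x":0,"y":-0.1,"z":0,"yaw":0}]' 1
python3 -m inch '[{"x":0,"y":-0.1,"z":0,"yaw":0},{"x":0,"y":-0.1,"z":0,"yaw":0},{"x":0,"y":-0.1,"z":0,"yaw":0},{"x":0,"y":-0.1,"z":0,"yaw":0},{"x":0,"y":-0.1,"z":0,"yaw":0}]'
python3 go.py
```

```text
time_s: 7.53
tcp_pos: [0.5761, 0.0441, 0.0811]
eef_rot: [-178.8, 1.6, -87.3]
contact_force: [0.9, 0.4, -0.3]
gripper_width: 0.0538
time_s: 7.95
tcp_pos: [0.5907, 0.0446, 0.0807]
eef_rot: [-178.8, 1.5, -87.3]
contact_force: [-3.0, 0.8, 2.4]
gripper_width: 0.0853
t 7.95 tcp [0.5907 0.0446 0.0807] rot [-178.82    1.55  -87.28] F [-2.98  0.8   2.38] w 0.0853
```

Run:
```python
from h import *
import go
im,d,i=grab("scene"); cv2.imwrite("pics/s2.png",cv2.resize(im[150:250,260:380],None,fx=5,fy=5)[...,::-1]); go.rep()
```

```text
t 8.0 tcp [0.5912 0.0447 0.0808] rot [-178.8     1.55  -87.28] F [ 1.74 -0.26  0.23] w 0.0867
```

View pics/s2.png

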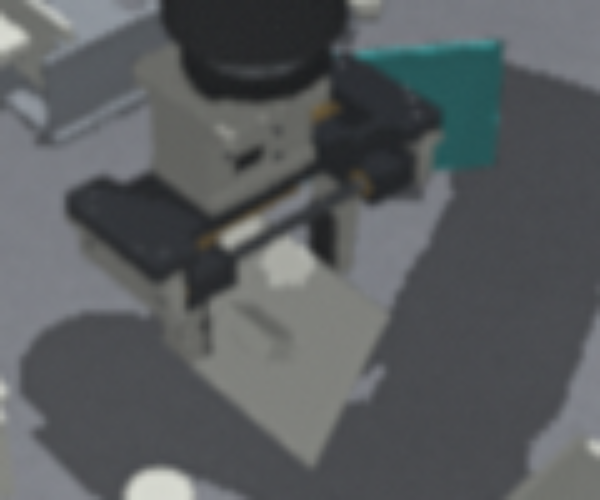

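```bash
python3 -m inch '[{"x":0,"y":0,"z":0.4,"yaw":0},{"x":0,"y":0,"z":0.5,"yaw":0}]'
python3 -m inch '[{"x":0,"y":0.2,"z":0.3,"yaw":0},{"x":0,"y":0.25,"z":0.3,"yaw":0},{"x":0,"y":0.25,"z":0.3,"yaw":0},{"x":0,"y":0.25,"z":0.2,"yaw":0}]'
python3 go.py
```

```text
time_s: 8.17
tcp_pos: [0.5933, 0.0457, 0.0598]
eef_rot: [-178.6, 1.6, -87.3]
contact_force: [-1.1, -0.1, 1.1]
gripper_width: 0.0875
time_s: 8.5
tcp_pos: [0.567, 0.0447, 0.0272]
eef_rot: [-178.8, 1.6, -87.3]
contact_force: [-0.0, 0.0, 0.4]
gripper_width: 0.0877
t 8.5 tcp [0.567  0.0447 0.0272] rot [-178.77    1.55  -87.32] F [-0.    0.02  0.39] w 0.0877
```

```bash
python3 -m inch '[{"x":0,"y":0.35,"z":-0.05,"yaw":0},{"x":0,"y":0.35,"z":-0.05,"yaw":0},{"x":0,"y":0.3,"z":-0.05,"yaw":0}]'
python3 - <<'E'
from h import *
import go
im,d,i=grab("scene"); cv2.imwrite("pics/s3.png",cv2.resize(im[150:250,260:380],None,fx=5,fy=5)[...,::-1]); go.rep()
E
```

```text
time_s: 8.75
tcp_pos: [0.5384, 0.043, 0.0287]
eef_rot: [-178.9, 1.5, -87.3]
contact_force: [-0.3, 0.9, -0.1]
gripper_width: 0.0875
t 8.8 tcp [0.5371 0.0428 0.029 ] rot [-178.94    1.51  -87.34] F [-3.29 -0.47 -0.93] w 0.0879
```

View pics/s3.png

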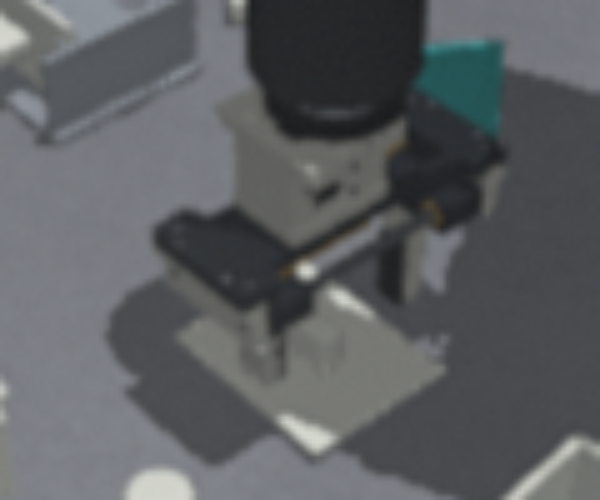

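The lid lies flat with the bar up and the fingers clear. Now I lift off and measure the lid and the dish.

```bash
python3 -m inch '[{"x":0,"y":0,"z":-0.8,"yaw":0},{"x":0,"y":0,"z":-1,"yaw":0},{"x":0,"y":0,"z":-1,"yaw":0},{"x":0,"y":0,"z":-1,"yaw":0},{"x":0.5,"y":0,"z":-1,"yaw":0}]'
python3 -m inch '[{"x":1,"y":0,"z":0,"yaw":0},{"x":1,"y":0,"z":0,"yaw":0},{"x":1,"y":0,"z":0,"yaw":0},{"x":1,"y":0,"z":0,"yaw":0}]'
python3 - <<'E'
from h import *
import go
go.rep()
im,d,i=grab("wrist");W=cloud(d,i); im2,d2,i2=grab("top");W2=cloud(d2,i2)
cv2.imwrite("pics/w2.png",im[...,::-1]); np.savez("w2.npz",W=W,W2=W2,im2=im2,im=im)
for n,w in(("wrist",W),("top",W2)):
    Z=w[...,2]; B=(abs(w[...,0]-.56)<.09)&(abs(w[...,1]-.045)<.09)
    for lo,hi in((.007,.02),(.03,.045)):
        m=B&(Z>lo)&(Z<hi); p=w[m]
        # drop strays
        if len(p)>8:
            print(n,lo,len(p),cv2.minAreaRect((p[:,:2]*1000).astype(np.float32)),"mean",p.mean(0).round(4),"zmax",p[:,2].max().round(4))
E
```

```text
time_s: 9.22
tcp_pos: [0.5318, 0.0274, 0.1514]
eef_rot: [-179.2, 1.4, -87.2]
contact_force: [0.1, -0.2, -0.2]
gripper_width: 0.0879
time_s: 9.55
tcp_pos: [0.5425, -0.0718, 0.1613]
eef_rot: [-177.9, 1.6, -86.7]
contact_force: [-0.0, -0.2, 0.0]
gripper_width: 0.0874
t 9.55 tcp [ 0.5425 -0.0718  0.1613] rot [-177.87    1.62  -86.7 ] F [-0.02 -0.23  0.03] w 0.0874
wrist 0.007 3069 ((554.312744140625, 26.9007568359375), (98.04202270507812, 94.87914276123047), 2.723541021347046) mean [0.5563 0.0241 0.0097] zmax 0.0196
wrist 0.03 292 ((553.7261962890625, 33.094078063964844), (13.11204719543457, 25.3429012298584), 2.7280592918395996) mean [0.5537 0.0318 0.0352] zmax 0.0375
top 0.007 32 ((605.182861328125, 46.03373718261719), (159.78321838378906, 45.426937103271484), 81.3346176147461) mean [0.6006 0.0724 0.0111] zmax 0.0148
```

View pics/w2.png

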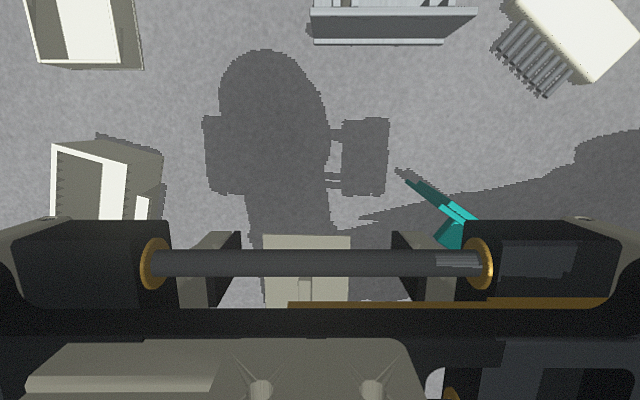

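The lid is at about (0.5535, 0.0405), yaw 2.7°, bar top at z 0.036, lying flat and free. Now I take a close wrist look at the dish to find its y offset in the tray.

```bash
python3 -m inch '[{"x":-1,"y":0,"z":-0.7,"yaw":0},{"x":-1,"y":0,"z":-0.7,"yaw":0},{"x":-1,"y":0,"z":-0.7,"yaw":0},{"x":-1,"y":0,"z":-0.7,"yaw":0},{"x":-1,"y":0,"z":-0.7,"yaw":0}]'
python3 -m inch '[{"x":-1,"y":0,"z":-0.1,"yaw":0},{"x":-1,"y":0,"z":-0.1,"yaw":0},{"x":-1,"y":0,"z":-0.1,"yaw":0},{"x":-1,"y":0,"z":-0.1,"yaw":0},{"x":-1,"y":0,"z":-0.1,"yaw":0}]'
python3 -m inch '[{"x":-1,"y":0,"z":0,"yaw":0},{"x":-1,"y":0,"z":0,"yaw":0},{"x":-1,"y":0,"z":0,"yaw":0},{"x":-1,"y":0,"z":0,"yaw":0},{"x":-0.7,"y":0,"z":0,"yaw":0}]'
python3 -m inch '[{"x":0,"y":0,"z":0,"yaw":0}]'
python3 - <<'E'
from h import *
import go
go.rep()
im,d,i=grab("wrist");W=cloud(d,i); go.rep()
cv2.imwrite("pics/w3.png",im[...,::-1]); np.savez("w3.npz",W=W,im=im)
Z=W[...,2]; B=(abs(W[...,0]-.56)<.1)&(abs(W[...,1]-.285)<.11)
for lo,hi in((.012,.026),(.068,.084)):
    p=W[B&(Z>lo)&(Z<hi)]; print(lo,len(p),cv2.minAreaRect((p[:,:2]*1000).astype(np.float32)),p.mean(0).round(4))
E
```

```text
time_s: 10.07
tcp_pos: [0.5298, 0.0482, 0.2533]
eef_rot: [-178.1, 1.6, -87.5]
contact_force: [0.5, 0.3, 0.7]
gripper_width: 0.0876
time_s: 10.48
tcp_pos: [0.5234, 0.1814, 0.2798]
eef_rot: [-177.3, 2.0, -87.4]
contact_force: [1.0, 0.2, 0.3]
gripper_width: 0.0876
time_s: 10.9
tcp_pos: [0.5152, 0.3084, 0.2896]
eef_rot: [-176.8, 2.4, -87.2]
contact_force: [0.8, -0.1, -0.0]
gripper_width: 0.0874
time_s: 10.98
tcp_pos: [0.5146, 0.3117, 0.29]
eef_rot: [-176.8, 2.4, -87.0]
contact_force: [0.9, -0.2, 0.3]
gripper_width: 0.0876
t 10.98 tcp [0.5146 0.3117 0.29  ] rot [-176.77    2.43  -87.04] F [ 0.87 -0.19  0.28] w 0.0876
t 11.03 tcp [0.5146 0.3106 0.29  ] rot [-176.78    2.42  -87.04] F [-0.05 -0.18 -0.47] w 0.0881
0.012 840 ((561.0390625, 281.7325134277344), (104.79801177978516, 148.16238403320312), 8.69859504699707) [0.5634 0.2614 0.0185]
0.068 1499 ((560.15966796875, 287.68060302734375), (94.13057708740234, 118.02301788330078), 8.671439170837402) [0.5623 0.2854 0.0733]
```

View pics/w3.png

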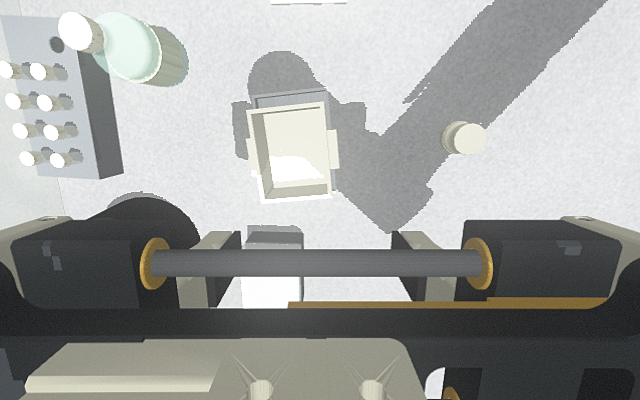

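The dish is at (0.5602,0.2877), yaw 8.7°. The tray is at (0.5610,0.2817), so the dish sits +6 mm along y. Going back to the lid, watching the tool tilt, which drifts as I travel.

```bash
python3 go.py 0.5535 0.0405 0.15 -87.3
python3 -m inch '[{"x":0.9,"y":-0.2,"z":0.3,"yaw":0},{"x":0.9,"y":-0.2,"z":0.5,"yaw":0},{"x":0.9,"y":-0.2,"z":0.5,"yaw":0},{"x":0.9,"y":-0.2,"z":0.5,"yaw":0},{"x":0.9,"y":-0.2,"z":0.5,"yaw":0}]' -0.1
python3 -m inch '[{"x":0.9,"y":-0.2,"z":0.5,"yaw":0},{"x":0.9,"y":-0.2,"z":0.5,"yaw":0},{"x":0.9,"y":-0.2,"z":0.5,"yaw":0},{"x":0.9,"y":-0.2,"z":0.5,"yaw":0},{"x":0.9,"y":-0.1,"z":0.3,"yaw":0}]'
python3 go.py 0.5535 0.0405 0.15 -87.3
```

```text
t 11.03 tcp [0.5146 0.3106 0.29  ] rot [-176.78    2.42  -87.04] F [-0.05 -0.18 -0.47] w 0.0881
units x y z yaw [11.1  -0.71  5.18] 0.06
time_s: 11.45
tcp_pos: [0.5487, 0.2029, 0.2323]
eef_rot: [-176.3, 2.8, -86.5]
contact_force: [0.4, -0.2, -0.5]
gripper_width: 0.0601
time_s: 11.87
tcp_pos: [0.5808, 0.0867, 0.1704]
eef_rot: [-176.1, 2.9, -86.6]
contact_force: [1.5, 0.1, -0.0]
gripper_width: 0.0397
t 11.87 tcp [0.5808 0.0867 0.1704] rot [-176.06    2.88  -86.6 ] F [ 1.46  0.13 -0.04] w 0.0397
units x y z yaw [1.82 1.25 0.64] 0.18
```

```bash
python3 go.py 0.5535 0.0405 0.028 -87.3
python3 -m inch '[{"x":0.5,"y":0.25,"z":0,"yaw":0.1},{"x":0.5,"y":0.25,"z":0,"yaw":0.1},{"x":0.4,"y":0.25,"z":0,"yaw":0},{"x":0.2,"y":0.15,"z":0,"yaw":0}]'
python3 go.py 0.5535 0.0405 0.028 -87.3
```

```text
t 11.87 tcp [0.5808 0.0867 0.1704] rot [-176.06    2.88  -86.6 ] F [ 1.46  0.13 -0.04] w 0.0397
units x y z yaw [2.06 1.58 5.5 ] 0.18
time_s: 12.2
tcp_pos: [0.5574, 0.0387, 0.1659]
eef_rot: [-176.2, 2.9, -87.8]
contact_force: [0.0, -0.0, -0.2]
gripper_width: 0.0394
t 12.2 tcp [0.5574 0.0387 0.1659] rot [-176.2     2.9   -87.75] F [ 0.01 -0.02 -0.18] w 0.0394
units x y z yaw [0.2  0.52 5.49] -0.11
```

```bash
python3 -m inch '[{"x":0,"y":0.15,"z":0.9,"yaw":-0.1},{"x":0.05,"y":0.15,"z":1,"yaw":0},{"x":0.05,"y":0.1,"z":1,"yaw":0},{"x":0.05,"y":0.1,"z":0.8,"yaw":0}]'
python3 go.py 0.5535 0.0405 0.028 -87.3
```

```text
time_s: 12.53
tcp_pos: [0.5543, 0.0402, 0.0798]
eef_rot: [-175.1, 3.2, -87.2]
contact_force: [0.2, -0.1, -1.4]
gripper_width: 0.0396
t 12.53 tcp [0.5543 0.0402 0.0798] rot [-175.13    3.17  -87.2 ] F [ 0.17 -0.06 -1.42] w 0.0396
units x y z yaw [0.1  0.21 2.06] 0.02
```

```bash
python3 -m inch '[{"x":0,"y":0,"z":-1,"yaw":0},{"x":0,"y":0,"z":-1,"yaw":0},{"x":0,"y":0,"z":-1,"yaw":0},{"x":0,"y":0,"z":-1,"yaw":0},{"x":0,"y":0,"z":-1,"yaw":0}]'
python3 -m inch '[{"x":0,"y":0,"z":0.3,"yaw":0},{"x":0,"y":0,"z":0.3,"yaw":0},{"x":0,"y":0,"z":0.3,"yaw":0},{"x":0,"y":0,"z":0.3,"yaw":0},{"x":0,"y":0,"z":0.3,"yaw":0}]'
python3 -m inch '[{"x":0,"y":0,"z":0.3,"yaw":0},{"x":0,"y":0,"z":0.3,"yaw":0},{"x":0,"y":0,"z":0.3,"yaw":0},{"x":0,"y":0,"z":0.3,"yaw":0},{"x":0,"y":0,"z":0.3,"yaw":0}]'
python3 go.py
```

```text
time_s: 12.95
tcp_pos: [0.5363, 0.033, 0.1992]
eef_rot: [-176.1, 2.9, -87.1]
contact_force: [0.7, -0.3, 0.2]
gripper_width: 0.0396
time_s: 13.37
tcp_pos: [0.5424, 0.0377, 0.1707]
eef_rot: [-175.0, 3.2, -86.8]
contact_force: [0.1, 0.2, -0.4]
gripper_width: 0.0393
time_s: 13.78
tcp_pos: [0.5438, 0.0398, 0.1257]
eef_rot: [-175.4, 3.1, -86.8]
contact_force: [0.6, -0.0, 0.4]
gripper_width: 0.0394
t 13.78 tcp [0.5438 0.0398 0.1257] rot [-175.4     3.09  -86.8 ] F [ 0.61 -0.01  0.43] w 0.0394
```

```bash
python3 -m inch '[{"x":0,"y":0,"z":0,"yaw":0},{"x":0,"y":0,"z":0,"yaw":0}]'
python3 -m inch '[{"x":0,"y":0.9,"z":0,"yaw":0},{"x":0,"y":0.9,"z":0,"yaw":0},{"x":0,"y":0.6,"z":0,"yaw":0},{"x":0,"y":0.3,"z":0,"yaw":0},{"x":0,"y":0,"z":0,"yaw":0}]'
python3 -m inch '[{"x":0,"y":-0.3,"z":0,"yaw":0},{"x":0,"y":-0.6,"z":0,"yaw":0},{"x":0,"y":-0.9,"z":0,"yaw":0},{"x":0,"y":-0.9,"z":0,"yaw":0},{"x":0,"y":0,"z":0,"yaw":0}]'
python3 go.py
```

```text
time_s: 13.95
tcp_pos: [0.5428, 0.0394, 0.1227]
eef_rot: [-175.6, 3.0, -86.8]
contact_force: [-0.0, -0.3, 0.5]
gripper_width: 0.0391
time_s: 14.37
tcp_pos: [0.4748, 0.0357, 0.1175]
eef_rot: [-175.6, 3.0, -86.9]
contact_force: [-0.7, 1.4, 0.6]
gripper_width: 0.0395
time_s: 14.78
tcp_pos: [0.5513, 0.0407, 0.1265]
eef_rot: [-175.1, 3.1, -86.6]
contact_force: [1.4, 0.5, 0.3]
gripper_width: 0.0393
t 14.78 tcp [0.5513 0.0407 0.1265] rot [-175.11    3.07  -86.61] F [1.43 0.49 0.34] w 0.0393
```

```bash
python3 -m inch '[{"x":0,"y":0,"z":-1,"yaw":0},{"x":0,"y":0,"z":-1,"yaw":0},{"x":0,"y":0,"z":-1,"yaw":0},{"x":0,"y":0,"z":-1,"yaw":0},{"x":0,"y":0,"z":-1,"yaw":0}]' | grep -E "pos|rot"
python3 -m inch '[{"x":0,"y":0,"z":-0.8,"yaw":0},{"x":0,"y":0,"z":-0.6,"yaw":0},{"x":0,"y":0,"z":-0.4,"yaw":0},{"x":0,"y":0,"z":-0.2,"yaw":0},{"x":0,"y":0,"z":0,"yaw":0}]'| grep -E "pos|rot"
python3 -m inch '[{"x":0,"y":0,"z":0.1,"yaw":0},{"x":0,"y":0,"z":0.2,"yaw":0},{"x":0,"y":0,"z":0.3,"yaw":0},{"x":0,"y":0,"z":0.3,"yaw":0},{"x":0,"y":0,"z":0.3,"yaw":0}]'| grep -E "pos|rot"
python3 -m inch '[{"x":0,"y":0,"z":0.3,"yaw":0},{"x":0,"y":0,"z":0.3,"yaw":0},{"x":0,"y":0,"z":0.3,"yaw":0},{"x":0,"y":0,"z":0.3,"yaw":0},{"x":0,"y":0,"z":0.3,"yaw":0}]'| grep -E "pos|rot"
python3 -m inch '[{"x":0,"y":0,"z":0.3,"yaw":0},{"x":0,"y":0,"z":0.3,"yaw":0},{"x":0,"y":0,"z":0.3,"yaw":0},{"x":0,"y":0,"z":0.3,"yaw":0},{"x":0,"y":0,"z":0.3,"yaw":0}]'| grep -E "pos|rot"
python3 go.py
```

```text
tcp_pos: [0.5459, 0.0325, 0.2491]
eef_rot: [-175.7, 2.8, -86.8]
tcp_pos: [0.5488, 0.0297, 0.3091]
eef_rot: [-175.1, 2.9, -86.7]
tcp_pos: [0.5512, 0.0315, 0.2736]
eef_rot: [-175.3, 2.9, -86.8]
tcp_pos: [0.553, 0.0335, 0.2291]
eef_rot: [-175.6, 2.8, -86.8]
tcp_pos: [0.5562, 0.0357, 0.1877]
eef_rot: [-175.5, 2.8, -86.8]
t 16.87 tcp [0.5562 0.0357 0.1877] rot [-175.55    2.81  -86.77] F [ 0.07  0.1  -0.22] w 0.0394
```

```bash
python3 go.py 0.5535 0.0405 0.030 -87.3
python3 -m inch '[{"x":-0.05,"y":0.15,"z":0.5,"yaw":0.05},{"x":0,"y":0.12,"z":0.7,"yaw":0.05},{"x":0,"y":0.1,"z":0.8,"yaw":0},{"x":0,"y":0.1,"z":0.8,"yaw":0},{"x":0,"y":0.1,"z":0.8,"yaw":0}]'
python3 go.py 0.5535 0.0405 0.030 -87.3
```

```text
t 16.87 tcp [0.5562 0.0357 0.1877] rot [-175.55    2.81  -86.77] F [ 0.07  0.1  -0.22] w 0.0394
units x y z yaw [0.11 0.59 6.28] 0.13
time_s: 17.28
tcp_pos: [0.5516, 0.042, 0.0953]
eef_rot: [-175.1, 3.0, -87.1]
contact_force: [0.5, -0.1, 0.4]
gripper_width: 0.039
t 17.28 tcp [0.5516 0.042  0.0953] rot [-175.1     2.95  -87.15] F [ 0.51 -0.15  0.37] w 0.039
units x y z yaw [0.2  0.15 2.6 ] 0.04
```

```bash
python3 -m inch '[{"x":0.05,"y":0.03,"z":0.6,"yaw":0},{"x":0.05,"y":0.03,"z":0.6,"yaw":0},{"x":0.05,"y":0.03,"z":0.6,"yaw":0},{"x":0.05,"y":0.03,"z":0.3,"yaw":0}]'
python3 go.py 0.5535 0.0405 0.030 -87.3
```

```text
time_s: 17.62
tcp_pos: [0.5516, 0.0395, 0.0364]
eef_rot: [-175.2, 2.9, -87.1]
contact_force: [0.0, -0.8, -0.0]
gripper_width: 0.0396
t 17.62 tcp [0.5516 0.0395 0.0364] rot [-175.25    2.91  -87.14] F [ 0.03 -0.81 -0.03] w 0.0396
units x y z yaw [-0.02 -0.06  0.26] 0.04
```

```bash
python3 -m inch '[{"x":0,"y":-0.06,"z":0.2,"yaw":0.03},{"x":0,"y":0,"z":0,"yaw":0},{"x":0,"y":0,"z":-0.02,"yaw":0},{"x":0,"y":0,"z":-0.02,"yaw":0},{"x":0,"y":0,"z":-0.02,"yaw":0}]' -1 10
python3 -m inch '[{"x":0,"y":0,"z":-0.03,"yaw":0},{"x":0,"y":0,"z":-0.02,"yaw":0},{"x":0,"y":0,"z":-0.02,"yaw":0}]'
python3 go.py 0.5535 0.0405 0.030 -87.3
```

```text
time_s: 18.03
tcp_pos: [0.5534, 0.0395, 0.0318]
eef_rot: [-175.4, 2.9, -87.3]
contact_force: [-0.3, -0.3, -2.1]
gripper_width: 0.0145
time_s: 18.28
tcp_pos: [0.5537, 0.0397, 0.0353]
eef_rot: [-175.2, 2.9, -87.3]
contact_force: [-0.5, 0.2, -1.6]
gripper_width: 0.0139
t 18.28 tcp [0.5537 0.0397 0.0353] rot [-175.23    2.92  -87.28] F [-0.55  0.18 -1.56] w 0.0139
units x y z yaw [-0.02  0.02  0.21] 0.01
```

Gripped at 13.9 mm, with the lid's weight showing. Lifting and travelling gently.

```bash
python3 -m inch '[{"x":0,"y":0,"z":-0.3,"yaw":0},{"x":0,"y":0,"z":-0.6,"yaw":0},{"x":0,"y":0,"z":-0.8,"yaw":0},{"x":0,"y":0,"z":-0.8,"yaw":0},{"x":0,"y":0,"z":-0.8,"yaw":0}]' - 15
python3 -m inch '[{"x":-0.3,"y":0,"z":-0.8,"yaw":0},{"x":-0.5,"y":0,"z":-0.5,"yaw":0},{"x":-0.7,"y":0,"z":-0.1,"yaw":0},{"x":-0.8,"y":0,"z":0.05,"yaw":-0.3},{"x":-0.8,"y":0,"z":0.05,"yaw":-0.3}]'
python3 go.py 0.56 0.288 0.16 -81.3
```

```text
time_s: 18.7
tcp_pos: [0.5437, 0.034, 0.1181]
eef_rot: [-175.7, 2.8, -87.3]
contact_force: [0.2, -0.2, -1.4]
gripper_width: 0.0138
time_s: 19.12
tcp_pos: [0.5385, 0.1091, 0.166]
eef_rot: [-175.0, 2.8, -85.1]
contact_force: [-0.5, 0.2, -2.1]
gripper_width: 0.0139
t 19.12 tcp [0.5385 0.1091 0.166 ] rot [-174.96    2.79  -85.14] F [-0.5   0.18 -2.1 ] w 0.0139
units x y z yaw [-7.04 -1.41  0.71] -0.96
```

```bash
python3 -m inch '[{"x":-0.8,"y":-0.15,"z":0.06,"yaw":-0.3},{"x":-0.8,"y":-0.15,"z":0.06,"yaw":-0.2},{"x":-0.8,"y":-0.15,"z":0.06,"yaw":-0.2},{"x":-0.8,"y":-0.15,"z":0.06,"yaw":-0.1},{"x":-0.8,"y":-0.15,"z":0.06,"yaw":-0.1}]'
python3 -m inch '[{"x":-0.8,"y":-0.15,"z":0.06,"yaw":0},{"x":-0.7,"y":-0.15,"z":0.06,"yaw":0},{"x":-0.6,"y":-0.15,"z":0,"yaw":0},{"x":-0.4,"y":-0.1,"z":0,"yaw":0},{"x":-0.2,"y":-0.1,"z":0,"yaw":0}]'
python3 go.py 0.56 0.288 0.16 -81.3
```

```text
time_s: 19.53
tcp_pos: [0.5447, 0.215, 0.1701]
eef_rot: [-174.5, 2.6, -81.4]
contact_force: [-0.4, 0.7, -1.7]
gripper_width: 0.0138
time_s: 19.95
tcp_pos: [0.55, 0.2901, 0.1748]
eef_rot: [-174.4, 2.7, -81.2]
contact_force: [0.4, 0.4, -2.5]
gripper_width: 0.0136
t 19.95 tcp [0.55   0.2901 0.1748] rot [-174.43    2.67  -81.21] F [ 0.39  0.4  -2.49] w 0.0136
units x y z yaw [ 0.17 -0.33  0.62] 0.02
```

```bash
cat > lid.py <<'E'
from h import *
import go
def meas(save=None):
    go.rep(); im,d,i=grab("wrist");W=cloud(d,i); s=r.get_state(); t=np.array(s["tcp_pos"])
    from scipy.spatial.transform import Rotation as Ro
    R=Ro.from_euler("xyz",s["eef_rot"],degrees=True).as_matrix()
    L=(W-t)@R   # tool frame
    m=(L[...,2]>.005)&(L[...,2]<.035)&(abs(L[...,0])<.09)&(abs(L[...,1])<.07)
    p=L[m]; 
    for _ in range(4):
        A=np.c_[p[:,:2],np.ones(len(p))]; c=np.linalg.lstsq(A,p[:,2],rcond=None)[0]; e=p[:,2]-A@c; p=p[abs(e)<max(.0015,2.5*e.std())] if e.std()>.0006 else p[abs(e)<.002]
    n=R@np.array([c[0],c[1],-1]); n/=np.linalg.norm(n)
    print(len(p),"plane top in tool",c.round(4),"normal world",n.round(4))
    print("rect tool xy mm",cv2.minAreaRect((p[:,:2]*1000).astype(np.float32)))
    if save: cv2.imwrite(save,im[...,::-1])
    return W
E
python3 -c "
from lid import *
meas('pics/w4.png'); im,d,i=grab('scene'); cv2.imwrite('pics/s4.png',cv2.resize(im[200:320,320:460],None,fx=5,fy=5)[...,::-1])"
```

```text
t 19.95 tcp [0.55   0.2901 0.1748] rot [-174.43    2.67  -81.21] F [ 0.39  0.4  -2.49] w 0.0136
13715 plane top in tool [-0.0504 -0.01    0.0221] normal world [-0.0873 -0.0097  0.9961]
rect tool xy mm ((8.109394073486328, 1.0765953063964844), (105.21415710449219, 98.0440444946289), 0.020378505811095238)
```

View pics/s4.png

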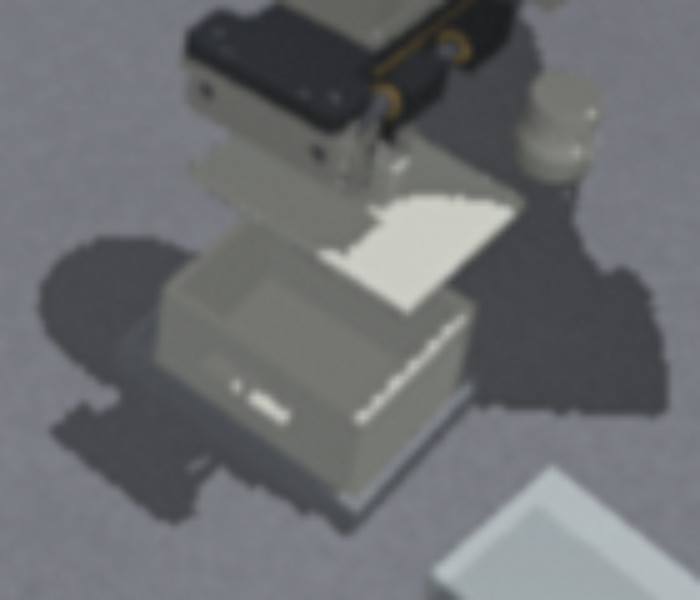

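The lid is held about 5° tilted (low on the robot's side) and aligned in yaw. Lowering to just above contact.

```bash
python3 go.py 0.558 0.287 0.118 -81.3
python3 -m inch '[{"x":0.1,"y":-0.05,"z":0.3,"yaw":0},{"x":0.05,"y":-0.02,"z":0.5,"yaw":0},{"x":0,"y":0,"z":0.5,"yaw":0},{"x":0,"y":0,"z":0.4,"yaw":0},{"x":0,"y":0,"z":0.2,"yaw":0}]'
python3 go.py 0.558 0.287 0.112 -81.3
```

```text
t 20.05 tcp [0.5503 0.2897 0.1746] rot [-174.42    2.66  -81.21] F [-0.37  0.08 -1.6 ] w 0.0136
units x y z yaw [ 0.26 -0.07  2.27] 0.02
time_s: 20.47
tcp_pos: [0.5577, 0.285, 0.1257]
eef_rot: [-174.4, 2.7, -81.4]
contact_force: [0.5, -0.9, -1.7]
gripper_width: 0.0142
t 20.47 tcp [0.5577 0.285  0.1257] rot [-174.35    2.73  -81.38] F [ 0.53 -0.89 -1.73] w 0.0142
units x y z yaw [-0.05  0.03  0.55] -0.02
```

```bash
python3 -m inch '[{"x":-0.04,"y":0,"z":0.2,"yaw":0},{"x":-0.02,"y":0,"z":0.15,"yaw":0},{"x":0,"y":0,"z":0.1,"yaw":0},{"x":0,"y":0,"z":0,"yaw":0}]'
python3 go.py 0.558 0.287 0.106 -81.3
python3 -c "
from lid import *
W=meas()
im,d,i=grab('scene');cv2.imwrite('pics/s5.png',cv2.resize(im[200:320,320:460],None,fx=5,fy=5)[...,::-1])"
```

```text
time_s: 20.8
tcp_pos: [0.5583, 0.285, 0.1118]
eef_rot: [-174.5, 2.6, -81.5]
contact_force: [0.2, -0.1, -1.1]
gripper_width: 0.0137
t 20.8 tcp [0.5583 0.285  0.1118] rot [-174.51    2.62  -81.5 ] F [ 0.23 -0.06 -1.11] w 0.0137
units x y z yaw [-0.07  0.02  0.23] -0.05
t 20.8 tcp [0.5583 0.285  0.1118] rot [-174.51    2.62  -81.5 ] F [ 0.23 -0.06 -1.11] w 0.0137
13705 plane top in tool [-0.0496 -0.0098  0.0223] normal world [-0.0859 -0.009   0.9963]
rect tool xy mm ((8.213298797607422, 0.7113380432128906), (98.0245361328125, 105.26618957519531), 89.66596221923828)
```

```bash
python3 -m inch '[{"x":-0.06,"y":0,"z":0,"yaw":-0.06},{"x":-0.05,"y":0,"z":0,"yaw":0},{"x":0,"y":0,"z":0,"yaw":0}]'
python3 go.py 0.558 0.287 0.106 -81.3
```

```text
time_s: 21.15
tcp_pos: [0.5586, 0.289, 0.114]
eef_rot: [-174.3, 2.7, -81.2]
contact_force: [0.1, 0.3, -1.5]
gripper_width: 0.0141
t 21.15 tcp [0.5586 0.289  0.114 ] rot [-174.33    2.69  -81.19] F [ 0.12  0.26 -1.48] w 0.0141
units x y z yaw [0.09 0.07 0.31] 0.03
```

```bash
python3 -m inch '[{"x":0.04,"y":0.04,"z":0.12,"yaw":0},{"x":0.03,"y":0,"z":0.08,"yaw":0},{"x":0,"y":0,"z":0,"yaw":0}]'
python3 go.py 0.558 0.287 0.106 -81.3
```

```text
time_s: 21.4
tcp_pos: [0.5586, 0.2881, 0.1095]
eef_rot: [-174.2, 2.8, -81.1]
contact_force: [-0.7, -0.8, -0.5]
gripper_width: 0.0138
t 21.4 tcp [0.5586 0.2881 0.1095] rot [-174.23    2.76  -81.15] F [-0.67 -0.8  -0.46] w 0.0138
units x y z yaw [0.05 0.04 0.13] 0.04
```

```bash
python3 -m inch '[{"x":0.04,"y":0.04,"z":0.05,"yaw":0.03},{"x":0,"y":0,"z":0.05,"yaw":0}]'
python3 -m inch '[{"x":0,"y":0,"z":0.05,"yaw":0},{"x":0,"y":0,"z":0.03,"yaw":0}]'
python3 go.py 0.558 0.287 0.106 -81.3
```

```text
time_s: 21.57
tcp_pos: [0.5587, 0.2874, 0.1076]
eef_rot: [-174.1, 2.8, -81.3]
contact_force: [-0.1, -2.7, 2.6]
gripper_width: 0.0138
time_s: 21.73
tcp_pos: [0.5594, 0.2874, 0.1065]
eef_rot: [-174.1, 2.8, -81.2]
contact_force: [-0.9, -0.4, 5.2]
gripper_width: 0.0138
t 21.73 tcp [0.5594 0.2874 0.1065] rot [-174.07    2.8   -81.23] F [-0.89 -0.37  5.23] w 0.0138
units x y z yaw [0.01 0.06 0.01] 0.02
```

Contact came at the expected height for the low margin on the rim, so the plug's low side is inside. I'll slacken the grip and ease it down level.

```bash
python3 -m inch '[{"x":0,"y":0,"z":0.02,"yaw":0},{"x":0,"y":0,"z":0.05,"yaw":0},{"x":0,"y":0,"z":0.05,"yaw":0}]' -1 3
python3 -m inch '[{"x":0,"y":0,"z":0.06,"yaw":0},{"x":0,"y":0,"z":0.06,"yaw":0}]'
python3 -c "
from lid import *
W=meas()"
```

```text
time_s: 21.98
tcp_pos: [0.5603, 0.2878, 0.1038]
eef_rot: [-174.0, 2.8, -81.2]
contact_force: [1.3, -0.2, 1.2]
gripper_width: 0.0154
time_s: 22.15
tcp_pos: [0.5608, 0.2881, 0.101]
eef_rot: [-174.0, 2.8, -81.2]
contact_force: [-1.8, -0.9, 5.0]
gripper_width: 0.0158
t 22.15 tcp [0.5608 0.2881 0.101 ] rot [-173.96    2.84  -81.22] F [-1.77 -0.87  5.03] w 0.0158
13615 plane top in tool [ 0.0051 -0.1057  0.0191] normal world [ 0.0084 -0.054   0.9985]
rect tool xy mm ((8.826305389404297, 2.0103073120117188), (97.61445617675781, 101.7256851196289), 89.8965072631836)
```

```bash
python3 -m inch '[{"x":0.04,"y":0,"z":0,"yaw":0},{"x":0.04,"y":0,"z":0.02,"yaw":0},{"x":0.04,"y":0,"z":0.02,"yaw":0}]' -1 6
python3 -c "
from lid import *
W=meas()"
```

```text
time_s: 22.45
tcp_pos: [0.5613, 0.2875, 0.1006]
eef_rot: [-173.9, 3.0, -81.2]
contact_force: [-6.5, 3.8, 8.5]
gripper_width: 0.0154
t 22.45 tcp [0.5613 0.2875 0.1006] rot [-173.87    3.02  -81.16] F [-6.49  3.8   8.51] w 0.0154
13584 plane top in tool [ 0.0011 -0.1069  0.0191] normal world [ 0.0076 -0.0534  0.9985]
rect tool xy mm ((8.676078796386719, 1.9887123107910156), (101.91492462158203, 97.46733856201172), 0.28673994541168213)
```

```bash
python3 -m inch '[{"x":0,"y":0.05,"z":-0.02,"yaw":0},{"x":0,"y":0.03,"z":-0.02,"yaw":0}]' 
python3 -m inch '[{"x":0,"y":0,"z":-0.02,"yaw":0},{"x":0,"y":0,"z":-0.02,"yaw":0},{"x":0,"y":0,"z":-0.02,"yaw":0}]' -0.55
cat > lw.py <<'E'
from lid import *
def lw():
    W=meas()
    im,d,i=grab("scene");S=cloud(d,i)
    for n,w in(("wrist",W),("scene",S)):
        m=(w[...,2]>.07)&(w[...,2]<.093)&(abs(w[...,0]-.56)<.07)&(abs(w[...,1]-.288)<.075); p=w[m]
        for _ in range(5):
            A=np.c_[p[:,:2]-[.56,.288],np.ones(len(p))]; c=np.linalg.lstsq(A,p[:,2],rcond=None)[0]; p=p[abs(p[:,2]-A@c)<.003]
        print(n,len(p),"slope x,y, top z",c.round(4),"rect",cv2.minAreaRect((p[:,:2]*1000).astype(np.float32)))
lw()
E
python3 lw.py
```

```text
time_s: 22.67
tcp_pos: [0.5595, 0.2877, 0.1017]
eef_rot: [-173.8, 3.1, -81.1]
contact_force: [-0.3, 0.4, -1.3]
gripper_width: 0.0153
time_s: 22.92
tcp_pos: [0.5584, 0.2868, 0.1021]
eef_rot: [-173.9, 3.0, -81.2]
contact_force: [-0.5, 0.6, 0.2]
gripper_width: 0.0195
t 22.92 tcp [0.5584 0.2868 0.1021] rot [-173.93    3.01  -81.16] F [-0.47  0.64  0.17] w 0.0195
13754 plane top in tool [ 0.0012 -0.1058  0.0205] normal world [ 0.0077 -0.0533  0.9986]
rect tool xy mm ((8.060253143310547, 0.9819145202636719), (97.58761596679688, 102.1167221069336), 89.92591094970703)
wrist 13964 slope x,y, top z [-0.0078  0.0536  0.0818] rect ((560.83935546875, 280.0800476074219), (98.18838500976562, 102.12400817871094), 8.681690216064453)
scene 912 slope x,y, top z [-0.0168  0.0507  0.084 ] rect ((559.4682006835938, 290.7614440917969), (98.7248306274414, 121.93673706054688), 8.495919227600098)
```

+y end still sits on the rim: the lid is about 2.5 mm too far along +y, while x and yaw are right. Re-gripping and shifting it.

```bash
python3 -m inch '[{"x":0,"y":0,"z":0,"yaw":0},{"x":0,"y":0,"z":0,"yaw":0},{"x":0,"y":0,"z":0,"yaw":0}]' -1 12
python3 -m inch '[{"x":0.06,"y":0,"z":-0.04,"yaw":0},{"x":0.06,"y":0,"z":-0.02,"yaw":0},{"x":0,"y":0,"z":0,"yaw":0}]'
python3 lw.py
```

```text
time_s: 23.27
tcp_pos: [0.5587, 0.2868, 0.1023]
eef_rot: [-173.9, 3.0, -81.2]
contact_force: [-0.7, 1.0, 1.8]
gripper_width: 0.015
time_s: 23.52
tcp_pos: [0.5588, 0.2838, 0.1035]
eef_rot: [-173.9, 3.0, -81.2]
contact_force: [-0.5, 0.8, -0.1]
gripper_width: 0.0138
t 23.52 tcp [0.5588 0.2838 0.1035] rot [-173.92    3.04  -81.17] F [-0.47  0.77 -0.09] w 0.0138
13595 plane top in tool [-0.0485 -0.017   0.0206] normal world [-0.0871 -0.0179  0.996 ]
rect tool xy mm ((8.053627014160156, 0.6176261901855469), (104.07881927490234, 98.12020111083984), 0.481264591217041)
wrist 13865 slope x,y, top z [0.0873 0.0186 0.083 ] rect ((561.6297607421875, 277.2370910644531), (97.91010284423828, 104.2110824584961), 8.061675071716309)
scene 631 slope x,y, top z [0.0605 0.0031 0.0851] rect ((560.4041748046875, 286.9632263183594), (99.45740509033203, 121.1631088256836), 8.540548324584961)
```

```bash
python3 -m inch '[{"x":-0.02,"y":0,"z":0.04,"yaw":0},{"x":0,"y":0,"z":0.04,"yaw":0}]' -1 3
python3 -m inch '[{"x":0,"y":0,"z":0,"yaw":0},{"x":0,"y":0,"z":-0.02,"yaw":0},{"x":0,"y":0,"z":-0.02,"yaw":0}]' -0.5
python3 lw.py
```

```text
time_s: 23.78
tcp_pos: [0.5593, 0.2844, 0.1017]
eef_rot: [-173.9, 3.0, -81.2]
contact_force: [1.5, 0.6, 0.5]
gripper_width: 0.0149
time_s: 24.03
tcp_pos: [0.559, 0.2839, 0.102]
eef_rot: [-173.9, 3.0, -81.2]
contact_force: [-0.0, 0.1, -0.3]
gripper_width: 0.0213
t 24.03 tcp [0.559  0.2839 0.102 ] rot [-173.94    2.98  -81.17] F [-0.03  0.09 -0.3 ] w 0.0213
14134 plane top in tool [-0.0518 -0.1058  0.0236] normal world [-3.e-04 -7.e-04  1.e+00]
rect tool xy mm ((6.647468566894531, 1.6586837768554688), (106.79243469238281, 97.50051879882812), 0.31978079676628113)
wrist 14415 slope x,y, top z [0.0002 0.0014 0.0787] rect ((560.6885375976562, 278.805908203125), (98.48887634277344, 106.91816711425781), 8.411722183227539)
scene 998 slope x,y, top z [-0.0049 -0.0039  0.081 ] rect ((559.3955078125, 286.7998046875), (100.64080047607422, 122.61811065673828), 8.38733959197998)
```

The lid is level now (slopes under 0.002) with its top at about 80 mm, so it's fully home. Opening and withdrawing.

```bash
python3 -m inch '[{"x":0,"y":0,"z":-0.02,"yaw":0},{"x":0,"y":0,"z":-0.02,"yaw":0},{"x":0,"y":0,"z":-0.03,"yaw":0},{"x":0,"y":0,"z":-0.03,"yaw":0}]' -0.1
python3 -m inch '[{"x":0,"y":0,"z":-0.3,"yaw":0},{"x":0,"y":0,"z":-0.6,"yaw":0},{"x":0,"y":0,"z":-0.8,"yaw":0},{"x":0,"y":0,"z":-1,"yaw":0},{"x":0,"y":0,"z":-1,"yaw":0}]'
python3 -m inch '[{"x":0,"y":0,"z":-0.8,"yaw":0},{"x":0,"y":0.6,"z":-0.5,"yaw":0},{"x":0,"y":0.6,"z":-0.3,"yaw":0},{"x":0,"y":0.3,"z":0,"yaw":0},{"x":0,"y":0,"z":0,"yaw":0}]'
python3 - <<'E'
from h import *
import go; go.rep()
im,d,i=grab("scene");w=cloud(d,i); cv2.imwrite("pics/end.png",im[...,::-1])
ww=cloud(*grab("wrist")[1:])
for n,w in(("scene",w),("wrist",ww)):
    m=(w[...,2]>.07)&(w[...,2]<.093)&(abs(w[...,0]-.56)<.07)&(abs(w[...,1]-.288)<.075); p=w[m]
    for _ in range(5):
        A=np.c_[p[:,:2]-[.56,.288],np.ones(len(p))]; c=np.linalg.lstsq(A,p[:,2],rcond=None)[0]; p=p[abs(p[:,2]-A@c)<.003]
    print(n,len(p),c.round(4),cv2.minAreaRect((p[:,:2]*1000).astype(np.float32)))
E
```

```text
time_s: 24.47
tcp_pos: [0.5586, 0.2837, 0.1047]
eef_rot: [-174.0, 3.0, -81.2]
contact_force: [0.9, -0.3, -0.9]
gripper_width: 0.0383
time_s: 24.88
tcp_pos: [0.5468, 0.2751, 0.1952]
eef_rot: [-174.5, 2.6, -81.2]
contact_force: [0.7, 0.6, -0.6]
gripper_width: 0.0394
time_s: 25.3
tcp_pos: [0.5071, 0.2678, 0.2432]
eef_rot: [-173.9, 3.0, -81.2]
contact_force: [-0.4, -0.6, -1.1]
gripper_width: 0.0395
t 25.3 tcp [0.5071 0.2678 0.2432] rot [-173.88    3.01  -81.2 ] F [-0.41 -0.61 -1.11] w 0.0395
scene 1390 [-0.0049 -0.0031  0.081 ] ((559.120849609375, 286.77398681640625), (100.77896118164062, 122.73426818847656), 8.524457931518555)
wrist 8049 [0.0008 0.0005 0.0787] ((559.7879638671875, 286.39453125), (98.20072174072266, 121.91587829589844), 8.358880996704102)
```

View pics/end.png

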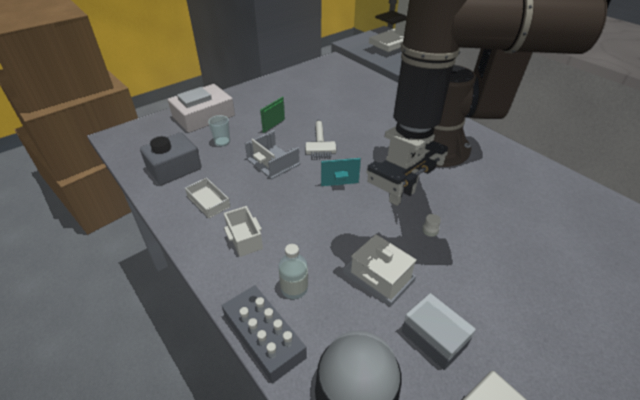

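The lid sits level and square on the dish at (385,265). Everything else is in place, and the arm is clear.

```bash
python3 -c "
from plant import r
print(r.close_job())"
```

```text
the job is handed in; nothing more can be done
None
```

The wide lid is home on the staining dish in the tray and the job is handed in; `close_job` gave no verdict. I lifted the lid out of the rack by its top edge and laid it on the bench bar up, easing it down over one finger. I then let go, picked it up again by the bar and set it on the dish, all in about 25 s of robot time.

- **Final checks:** Both cameras show the lid level to within 0.006 rad. It is square to the tray within 0.4° and about 1 mm off the tray's centre line in x. Along y it is about 5 mm off the tray centre, because the dish stands 6 mm that way. Its top face reads 78.7 mm on the wrist camera and 81.0 mm on the scene camera. Home is 80 mm, so both agree within calibration.
- **Other loose things:** They look unmoved in the last picture, by eye only. I did not measure them.
- **Not smooth:**
  - The tool drifted to about 6° of tilt, which the interface could not correct.
  - Partly because of that, the +y end of the lid first came to rest on the rim. I re-gripped lightly and shifted the lid about 3 mm along -y so it dropped in.
  - The highest force I read on the dish was about 9 N.

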